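Slide the fish tin past the spring stop into its storage bay

ROBOT

A 7-joint arm with a two-finger parallel gripper is mounted at the origin on a cart in front of the work surface, level with it; the furniture and walls round the work are solid. World frame = base frame: x ahead of the robot, y to its left, z up, the work surface at z = 0. Lengths are in m, angles in rad, forces in N, time in s.
With the tool pointing down it reaches from about 0.4 to 0.9 m from the base axis. Payload 5.5 kg.
Tool frame: the origin (TCP) lies midway between the tips of the shut fingers; the grasp point (between the pads) lies 19 mm behind it (manip.grip_depth is the distance from the TCP to the grasp point, in m); z points along the fingers, x is the direction in which the jaws open and shut, and the axes are right-handed (so a half turn about z gives the same grasp; the last joint's range is limited). The gripper opens to 92 mm and grips with 3 to 60 N. Pads are 19 mm wide; open, the fingers measure 130 mm over their backs; the gripper's body (75 mm by 190 mm) begins 47 mm behind the grasp point.
Start: joints at [1.454, 0.501, -0.427, 1.55, 0.221, 1.138, -0.21], TCP at [0.241, -0.604, 0.227] pointing down, gripper open.
Joint ranges: [-2.88, 2.88], [-0.31, 2.03], [-1.54, 1.56], [0.2, 2.42], [-1.41, 4.55], [0.19, 2.02], [-2.57, 2.57]. Speed limits (rad/s): [2.57, 2.57, 3.14, 3.14, 3.14, 3.14, 3.14].

INTERFACE

Orientations are given as a unit quaternion [x, y, z, w].
In Python, from bench import manip, effector, viewer gives the robot as it stands. Calls block until the motion is done:
- manip.move_pose(position, orientation): joint-space move of the TCP to a pose.
- manip.servo_line(position, ori=None, vel=0.15): straight line of the TCP; ori=None keeps the orientation; vel is the mean speed in m/s.
- manip.movej(angles): joint-space move.
- effector.open_jaws() and effector.close(f_grip=None): open the fingers fully, or close them until they stop; f_grip is the grip in N (None keeps the last).
- manip.sleep(seconds).
- manip.solve_ik(position, orientation): joint angles nearest the present ones, or None.
- viewer.get_image(name): name is "scene" or "top"; returns the picture (480x640x3 uint8, red, green, blue); there is no depth.
- viewer.get_calibration(name): a dict with "vfov" (degrees; the focal length in pixels is half the picture's height over the tangent of half this angle, whatever the lens; pixels are square), "cx", "cy" (the principal point, pixels), "eye" and "attitude" of the camera in the world. Camera axes: x right, y down, z forward; pixel columns grow to the right and rows downward; lengths in m; the calibration is good to about 2 mm. A picture is of the moment at which its call begins. get_calibration takes no time and is no camera call.
A pose or a line that the arm cannot do raises manip.PlanningError and nothing moves.
- manip.hand_in(): hands the job in, once; it reports no verdict.
Readings, each from a call of its own:
- manip.current_clock(): time.
- manip.current_q(): joint angles.
- manip.current_joint_velocities(): joint speeds.
- manip.current_tau(): joint torques, N m.
- manip.current_tool_pos(): TCP position.
- manip.current_tcp_rot(): TCP orientation.
- manip.current_force(): force on the tool from outside, world axes, zero at the start.
- manip.current_wrist_torque(): the same for the moment, N m.
- manip.current_finger_gap(): finger opening in m.
Only numpy, scipy, OpenCV 4.12 (cv2) and the standard library are available. Lean on these libraries where they do the work, as an engineer would, in place of code of your own. Each camera call takes 0.05 s, during which the arm holds its last target. There are 200 camera calls.

TASK

The flat tin lies in the storage track in front of the spring stop. With the fingertips press the orange spring bar down behind the tin and, keeping it held down, push the tin along the track over the lowered teeth into the bay at the closed end, then let the bar come up so that the teeth stand behind the tin. Only push the tin, never lift it, and leave the food can, the cup and the garlic where they are.

Things in the scene. Friction and masses are not known exactly. Their poses are not given: they have to be found in the camera images.
- track: Storage track, fixed: straight channel 345 mm long, 82 wide. Origin on the worktop, on its centre line. +y along the channel from the open end (y = -185 mm) to the closed end, +x across, z up. Wooden side fences, 68 mm apart inside, tops 40 mm high. The tin slides on two white rails, tops 24 mm high; between them a groove 36 mm wide holds the orange spring bar. Place and yaw vary.
- bay_center (a point): Middle of the floor of the bay (rail-top height, 24 mm) at y = 95 mm of the track. The bay lies between the teeth and the bumper on the end wall (bumper face at y = 150.5 mm, wall 48 mm high). A tin in the bay has its centre at y = 87 to 100 mm.
- stop (a joint): How far the spring stop is pressed, m: 0 = up, 0.012 = fully down. Bar and teeth are one piece, which goes straight down wherever the bar is pressed and springs up when let go. The tin passes once it is at least about 0.0085 down. 3 N start it, 6 N hold it fully down.
- bar_top (a point): Top of the orange spring bar, on its centre line at y = -140 mm of the track; 20 mm high when up, 8 mm when fully down. The bar is 33 mm wide and runs along the groove from y = -180 to 75 mm, also beneath the tin without touching it. A fingertip can slide along it, and between the teeth, while pressing.
- teeth_top (a point): Midway between the tops of the two steel teeth, at y = 35 mm of the track. They stand on both sides of the groove in gaps of the rails, at y = 31.5 to 38.5 mm, |x| = 20 to 31 mm; their tops are 32 mm high when up (8 mm above the rails), 20 mm when fully down.
- tin_center (a point): Centre (half-way up) of the flat oblong tub-like tin with a blue-green lid: 60 mm wide, 100 long, 26 high (rims to 63 x 105), 0.1 to 0.2 kg. It lies flat on the rails, long side (its y) along the track, centre 37 mm above the worktop, at first at y = -60 to -25 mm of the track, on the open-end side of the teeth.
- food_can_center (a point): Centre of an upright food can, 57 mm across and 72 mm high, loose beside the track on its far side. To be left alone.
- cup_center (a point): Centre of a white espresso cup, 62 mm across (88 mm with its handle) and 50 mm high, loose beside the track on its far side. To be left alone.
- bulb_center (a point): Centre of a bulb of garlic, about 53 mm across, loose beyond the closed end of the track. To be left alone.
Not all that is in view belongs to the job. Of the things like the part that bears tin_center, leave any that is pink or purple; of the rest the larger one is meant.

How it is judged:
On the way, in this order (a step that is already met when the one before it is completed fails the run):
1. the spring stop is pressed down while the tin is still in front of the teeth (value of joint stop above 0.008 m and y of tin_center in the frame of track below -0.015 m), for 0.1 s.
2. the tin slides over the teeth while the stop is held down (value of joint stop above 0.0075 m and y of tin_center in the frame of track between 0 and 0.075 m), for 0.2 s.
At the end, for the whole second after the job is handed in: The tin lies flat (within 0.06 rad) on the rails in the bay, in line with the track (within 0.12 rad), its centre at y > 82 mm of the track, and the stop has sprung up behind it (less than 1.5 mm down) (y of tin_center in the frame of track between 0.082 and 0.108 m and x of tin_center in the frame of track between -0.008 and 0.008 m and z of tin_center in the frame of track between 0.033 and 0.041 m and value of joint stop below 0.0015 m and angle between tin_center's own z axis and vertical below 0.06 rad and angle between the y axis of tin_center and the y axis of track, either way round below 0.12 rad); the robot touches nothing.
It fails at once if the tin is lifted, more than 12 mm off the rails (z of tin_center in the frame of track above 0.049 m).
It fails at once if the tin is tipped by more than 0.25 rad (angle between tin_center's own z axis and vertical above 0.25 rad).
It fails at once if the food can is moved by more than 15 mm (distance of food_can_center from where it was at the start of the episode above 0.015 m).
It fails at once if the cup is moved by more than 15 mm (distance of cup_center from where it was at the start of the episode above 0.015 m).
It fails at once if the garlic is moved by more than 15 mm (distance of bulb_center from where it was at the start of the episode above 0.015 m).
It also fails if it takes over 38 s, if anything falls off the work surface, if the arm or the gripper's body presses on something with over 40 N, if the wrist force passes 120 N, or if a joint passes its speed limit or range.

## Working session

There is one attempt and no reset: what is moved stays moved. The work goes in short steps, each a Python script; the robot and the scene stay as the last script left them, time stands still between calls to the robot, and variables do not carry over. Pictures are saved under pics/ and viewed, about 8 in all and at most 12, crops included, and the job is handed in when it is done.

```bash
mkdir -p pics; ls; python3 - <<'E'
from bench import manip, effector, viewer
import cv2
for n in("scene","top"):
    cv2.imwrite(f"pics/{n}0.png",viewer.get_image(n)[:,:,::-1]); print(n,viewer.get_calibration(n))
print(manip.current_clock(),manip.current_tool_pos(),manip.current_tcp_rot())
E
```

```text
pics
scene {'vfov': 51.93467773478393, 'cx': 309.5761815871106, 'cy': 231.12106322046625, 'eye': array([0.0258494 , 0.9841316 , 0.72753438]), 'attitude': array([-0.19749245,  0.85152527, -0.47210937,  0.11407972])}
top {'vfov': 42.95823001665716, 'cx': 317.3663074998616, 'cy': 244.36724991219057, 'eye': array([0.35886608, 0.02236359, 1.60141465]), 'attitude': array([ 0.71266845, -0.70001191,  0.03703589, -0.02674591])}
0.1 [ 0.24071689 -0.60311858  0.22578982] [ 8.27891352e-01 -5.60887817e-01 -7.09348134e-04 -5.11891449e-04]
```

View pics/scene0.png

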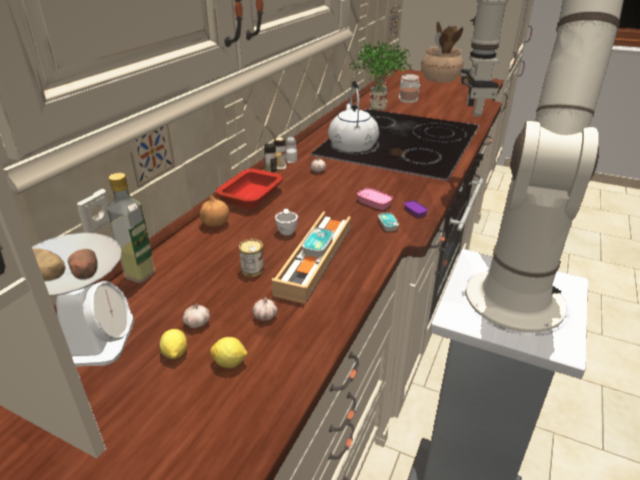

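View pics/top0.png

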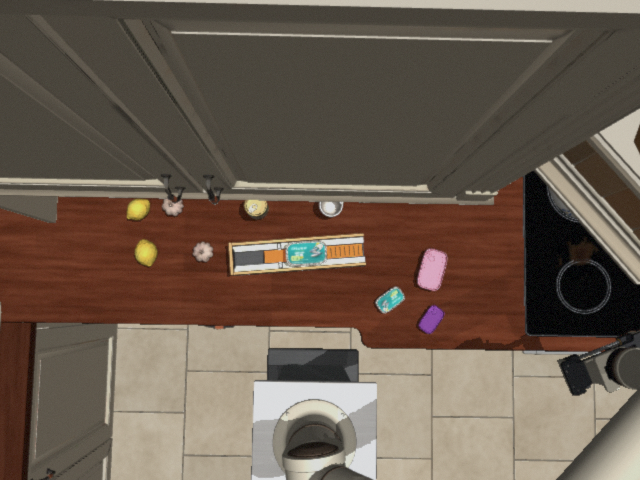

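The view shows four tub-like things. In the top image they are teal in the track (306,253), small teal (390,300), pink (433,270) and purple (431,320). The teal one in the track is the one meant: it isn't pink or purple, and it is larger than the other teal one. The closed end of the track is on the left, at (230,258). Next I'll confirm this in an enlarged crop and measure.

```bash
cat > h.py <<'E'
import numpy as np, cv2
from scipy.spatial.transform import Rotation as R
from bench import viewer
def ray(name,uv,z):
    c=viewer.get_calibration(name); f=240/np.tan(np.radians(c['vfov']/2))
    uv=np.atleast_2d(np.asarray(uv,float)); z=np.broadcast_to(z,(len(uv),))
    d=R.from_quat(c['attitude']).apply(np.c_[(uv[:,0]-c['cx'])/f,(uv[:,1]-c['cy'])/f,np.ones(len(uv))])
    return c['eye']+d*((z-c['eye'][2])/d[:,2])[:,None]
def blobs(rgb,lo,hi,amin=30):
    m=cv2.inRange(cv2.cvtColor(rgb,cv2.COLOR_RGB2HSV),lo,hi)
    n,l,s,c=cv2.connectedComponentsWithStats(m)
    return [(tuple(c[i].round(1)),s[i].tolist()) for i in range(1,n) if s[i][4]>=amin],m,l
TEAL=((78,80,80),(98,255,255)); OR=((5,170,140),(18,255,255))
E
python3 - <<'E'
from h import *
for n,(x0,y0,x1,y1) in dict(top=(220,225,380,285),scene=(265,200,365,310)).items():
    im=cv2.imread(f"pics/{n}0.png"); k=5
    cv2.imwrite(f"pics/{n}_c.png",cv2.resize(im[y0:y1,x0:x1],None,fx=k,fy=k,interpolation=cv2.INTER_CUBIC))
    rgb=im[:,:,::-1].copy()
    for nm,t in(("teal",TEAL),("or",OR)):
        b=blobs(rgb,*t)[0]
        print(n,nm,[(c,s) for c,s in b if 180<c[1]<330])
E
```

```text
top teal [((np.float64(305.2), np.float64(252.7)), [288, 243, 37, 21, 495]), ((np.float64(390.4), np.float64(299.4)), [378, 289, 25, 22, 241])]
top or [((np.float64(344.2), np.float64(250.5)), [328, 245, 34, 13, 276]), ((np.float64(274.4), np.float64(255.7)), [264, 250, 21, 13, 220])]
scene teal [((np.float64(388.1), np.float64(219.2)), [381, 214, 15, 12, 91]), ((np.float64(316.9), np.float64(239.4)), [305, 230, 26, 20, 242])]
scene or [((np.float64(227.4), np.float64(194.9)), [218, 192, 22, 8, 51]), ((np.float64(333.0), np.float64(223.9)), [327, 219, 13, 11, 84]), ((np.float64(306.1), np.float64(264.6)), [297, 257, 18, 16, 165])]
```

View pics/top_c.png

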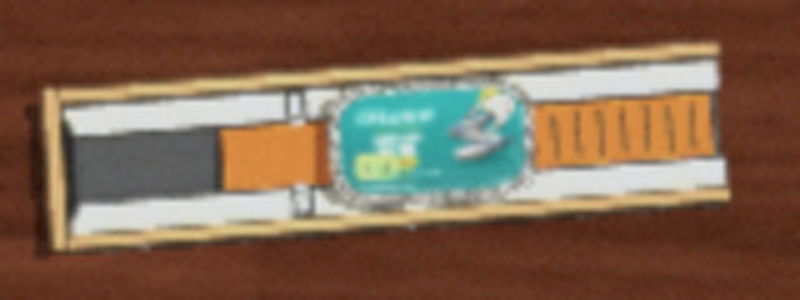

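View pics/scene_c.png

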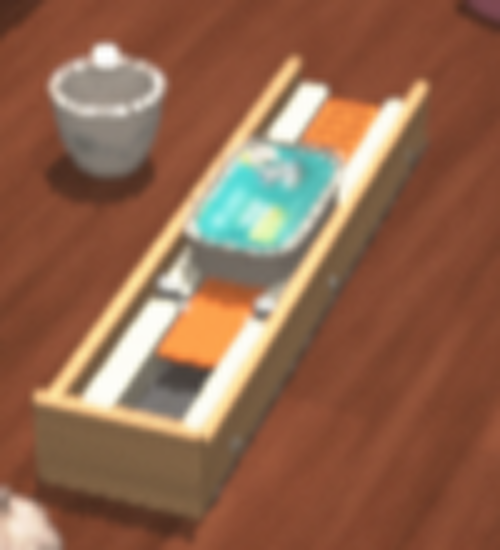

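The crops confirm the large teal tin in the track, at about (306,253). Its open-end side is on the right, with the teeth ahead of it on the left at crop (300,150). The bar runs from crop (221,160) to (715,124). I'll compute the track frame from the bar ends and cross-check it.

```bash
cat > m.py <<'E'
from h import *
def frame():
    im=cv2.imread("pics/top0.png")[:,:,::-1].copy()
    _,m,l=blobs(im,*OR)
    pts=np.concatenate([np.argwhere(l==l[251,345])[:,::-1],np.argwhere(l==l[256,275])[:,::-1]])
    return pts
E
python3 - <<'E'
from h import *
from m import frame
P=ray('top',frame(),.02)[:,:2]
vx,vy,x0,y0=cv2.fitLine(P.astype(np.float32),cv2.DIST_HUBER,0,.001,.001).ravel()
d=np.array([vx,vy])*np.sign(vy); print("fit dir",d,"yaw(track y vs world y)",np.degrees(np.arctan2(-d[0],d[1])))
s=(P-[x0,y0])@d; t=(P-[x0,y0])@[d[1],-d[0]]; print("len",s.min(),s.max(),np.ptp(s),"wid",np.ptp(t))
cr=lambda a:(np.array(a,float)+.5)/5+[220,225]-.5
A,B=ray('top',cr([[221,160],[715,124]]),.02)[:,:2]; print("ends",A,B,np.linalg.norm(A-B),"yaw",np.degrees(np.arctan2(-(A-B)[0],(A-B)[1])))
u=(A-B)/np.linalg.norm(A-B); O1=A-.075*u;O2=B+.18*u; print("origin",O1,O2, "line-fit origin-x offset",(O1-[x0,y0])@[d[1],-d[0]])
O=(O1+O2)/2; X=np.array([u[1],-u[0]])
loc=lambda n,p,z:[((q[:2]-O)@X*1e3,(q[:2]-O)@u*1e3) for q in ray(n,p,z)]
f=lambda L:[tuple(np.round(a,1)) for a in L]
print("fence tops open outer up/low",f(loc('top',cr([[719,43],[729,195]]),.04)))
print("wall corners",f(loc('top',cr([[44,90],[60,245]]),.048)))
print("rail gap centre (y35)",f(loc('top',cr([[295,106],[303,199]]),.024)))
print("tin rim ends/mid",f(loc('top',cr([[328,148],[535,137],[431,145]]),.05)))
sc=lambda a:(np.array(a,float)+.5)/5+[265,200]-.5
print("scene: bar left end corners",f(loc('scene',sc([[160,357],[238,365]]),.02)))
print("scene: fence tops open, wall corners",f(loc('scene',sc([[296,58],[423,83]]),.04)),f(loc('scene',sc([[38,397],[212,440]]),.048)))
print("scene tin lid",f(loc('scene',sc([[262,195]]),.05)))
T=ray('top',[[255,208],[330,208],[203,252]],[.072,.05,.05]);print(T.round(3))
E
```

```text
fit dir [-0.02199134  0.9997582 ] yaw(track y vs world y) 1.2601126
len -0.8716943076265355 0.8550935154430962 1.7267878230696319 wid 1.265731041819997
ends [0.46769899 0.13903268] [ 0.49119368 -0.11747919] 0.2575855995001715 yaw 5.233288657772961
origin [0.47453983 0.06434531] [0.47477567 0.06177049] line-fit origin-x offset -0.04641044145016406
fence tops open outer up/low [(np.float64(40.1), np.float64(-184.8)), (np.float64(-38.5), np.float64(-183.6))]
wall corners [(np.float64(40.2), np.float64(162.0)), (np.float64(-39.3), np.float64(158.8))]
rail gap centre (y35) [(np.float64(24.9), np.float64(35.9)), (np.float64(-23.6), np.float64(35.1))]
tin rim ends/mid [(np.float64(-0.1), np.float64(19.5)), (np.float64(-2.2), np.float64(-86.1)), (np.float64(-2.4), np.float64(-32.9))]
scene: bar left end corners [(np.float64(16.0), np.float64(79.6)), (np.float64(-21.4), np.float64(72.4))]
scene: fence tops open, wall corners [(np.float64(41.3), np.float64(-184.2)), (np.float64(-34.2), np.float64(-182.2))] [(np.float64(41.2), np.float64(161.7)), (np.float64(-43.8), np.float64(163.0))]
scene tin lid [(np.float64(4.0), np.float64(-28.9))]
[[ 0.587  0.161  0.072]
 [ 0.594 -0.03   0.05 ]
 [ 0.475  0.292  0.05 ]]
```

```bash
cat > t.py <<'E'
from h import *
from bench import manip, effector
yaw=np.radians(5.23); u=np.array([-np.sin(yaw),np.cos(yaw)]); X=np.array([u[1],-u[0]]); O=np.array([.4750,.0631])
def W(y,z,x=0): return np.r_[O+u*y+X*x,z]
def loc(p): p=np.asarray(p)[:2]-O; return (np.array([p@X,p@u])*1e3).round(1)
def quat(s=1):
    xa=np.r_[u*s,0]; za=np.array([0,0,-1.]); return R.from_matrix(np.c_[xa,np.cross(za,xa),za]).as_quat()
def st(l=""):
    p=manip.current_tool_pos(); print(l,round(manip.current_clock(),2),loc(p),round(p[2]*1e3,1),"F",np.round(manip.current_force(),1))
E
python3 - <<'E'
from t import *
from bench import viewer
c=[]
for s in(1,-1):
    js=[manip.solve_ik(W(y,z),quat(s)) for y,z in((-.125,.12),(-.125,.009),(.025,.009))]
    print(s,[None if j is None else np.round(j,2) for j in js])
    if all(j is not None for j in js): c.append((np.abs(js[0]-np.array(manip.current_q())).max(),s))
s=min(c)[1]; open('s.txt','w').write(str(s)); print("s",s)
effector.close(10); manip.move_pose(W(-.125,.12),quat(s)); st("hover"); manip.servo_line(W(-.125,.045),vel=.1); st()
print(manip.current_finger_gap())
for n in("top","scene"): cv2.imwrite(f"pics/{n}1.png",viewer.get_image(n)[:,:,::-1])
a=cv2.imread("pics/top1.png")[205:305,220:400]; b=cv2.imread("pics/scene1.png")[170:310,240:400]
a=cv2.resize(a,None,fx=4,fy=4,interpolation=cv2.INTER_CUBIC)
cv2.imwrite("pics/a1.png",a); cv2.imwrite("pics/b1.png",cv2.resize(b,None,fx=4,fy=4,interpolation=cv2.INTER_CUBIC))
E
```

```text
1 [array([ 0.89,  0.54, -1.02,  2.02,  0.59,  0.9 ,  1.21]), array([ 0.73,  0.7 , -0.82,  2.07,  0.8 ,  0.72,  1.05]), array([ 0.33,  0.64, -0.69,  2.1 ,  0.68,  0.64,  0.83])]
-1 [array([ 0.67,  0.43, -0.72,  2.03,  0.38,  0.82, -1.75]), array([ 0.48,  0.59, -0.5 ,  2.08,  0.5 ,  0.59, -1.84]), array([ 0.28,  0.61, -0.63,  2.1 ,  0.62,  0.62, -2.26])]
s 1
hover 3.7 [ 1.000e-01 -1.261e+02] 120.0 F [ 0.  -0.6  0.3]
 4.6 [   0.5 -124.9] 45.4 F [-0.3  0.3  0.8]
0.0005876436808879219
```

View pics/b1.png

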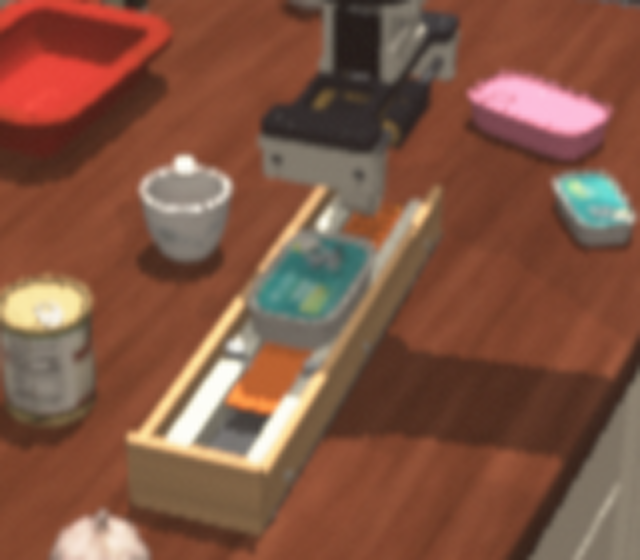

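The fingers are shut and hang over the orange bar behind the tin, with the tip near (362,205). The gripper's long side lies along the track, clear of the cup and the can. Next I'll press down in steps while watching the force.

```bash
python3 - <<'E'
from t import *
for z in(.024,.017,.013,.010,.0085):
    manip.servo_line(W(-.125,z),vel=.05); st()
    f=manip.current_force()
    if abs(f[2])>18: break
E
```

```text
5.27 [  -0.2 -124.7] 23.7 F [-0.4  0.7 -0.2]
 5.56 [   0.8 -124.9] 17.2 F [0.6 0.9 3.4]
 5.81 [   0.8 -125. ] 13.4 F [2.  0.8 5. ]
 6.06 [   0.7 -124.9] 10.4 F [2.2 0.3 5.9]
 6.31 [   0.7 -125. ] 9.0 F [1.7 0.7 4.9]
```

```bash
python3 - <<'E'
from t import *
manip.sleep(.15)
for y in(-.11,-.10,-.085,-.06,-.03,-.01,.005,.012):
    manip.servo_line(W(y,.0085),vel=.05); st()
    f=manip.current_force()
    if np.linalg.norm(f[:2])>15: print("stop"); break
from bench import viewer
for n in("top","scene"): cv2.imwrite(f"pics/{n}2.png",viewer.get_image(n)[:,:,::-1])
a=cv2.imread("pics/top2.png")[205:305,200:390]; b=cv2.imread("pics/scene2.png")[150:310,235:365]
cv2.imwrite("pics/b2.png",np.vstack([cv2.resize(b,(488,600)),])); cv2.imwrite("pics/a2.png",cv2.resize(a,None,fx=4,fy=4))
E
```

```text
6.91 [  -0.4 -110.6] 8.7 F [ 0.6 -1.   5.5]
 7.26 [  -0.6 -100.8] 8.6 F [ 0.5 -1.4  6. ]
 7.71 [ -0.5 -86.1] 8.7 F [ 0.4 -1.4  5.7]
 8.36 [ -0.5 -61.4] 8.6 F [ 0.7 -2.4  5.8]
 9.11 [ -0.6 -31.6] 8.6 F [ 0.9 -2.9  6.5]
 9.66 [ -0.6 -11.3] 8.6 F [ 0.1 -3.   6. ]
 10.11 [-0.5  3.7] 8.6 F [-0.2 -2.1  6.4]
 10.4 [-0.6 10.3] 8.5 F [-0.2 -2.2  5.1]
```

View pics/b2.png

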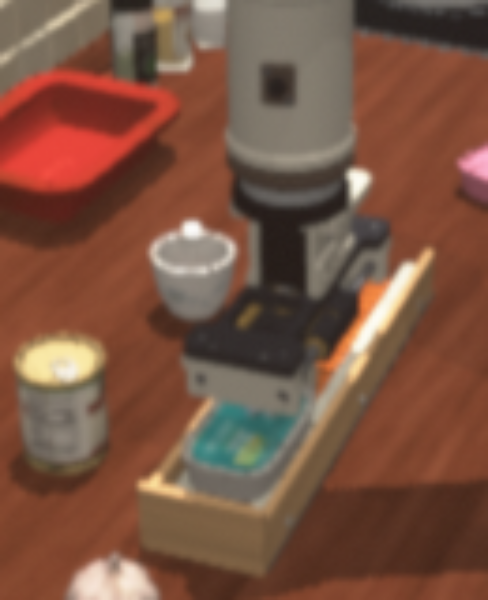

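The tin has passed over the teeth into the bay, with the front rim near crop (235,475) and the bar held down. I'll measure its y by comparing the lid's front edge before and after.

```bash
cat > tin.py <<'E'
from t import *
def front(n,k):
    im=cv2.imread(f"pics/{n}{k}.png")[:,:,::-1].copy(); _,m,l=blobs(im,*TEAL)
    p=np.argwhere(m>0)[:,::-1]; L=np.array([(q[:2]-O)@np.c_[X,u] for q in ray(n,p,.05)])*1e3
    L=L[(abs(L[:,0])<30)&(abs(L[:,1]+10)<170)]
    q=np.percentile(L[:,1],[2,98]).round(1)
    return q, np.median(L[:,0]).round(1), len(L)
E
python3 - <<'E'
from tin import *
for n in("top","scene"): print(n,front(n,0),front(n,2))
E
```

```text
top (array([-78.6,  11.3]), np.float64(0.9), 499) (array([113. , 125.9]), np.float64(4.7), 74)
scene (array([-71.6,  15.6]), np.float64(4.2), 242) (array([ 69.3, 127.2]), np.float64(8.0), 226)
```

View pics/a2.png

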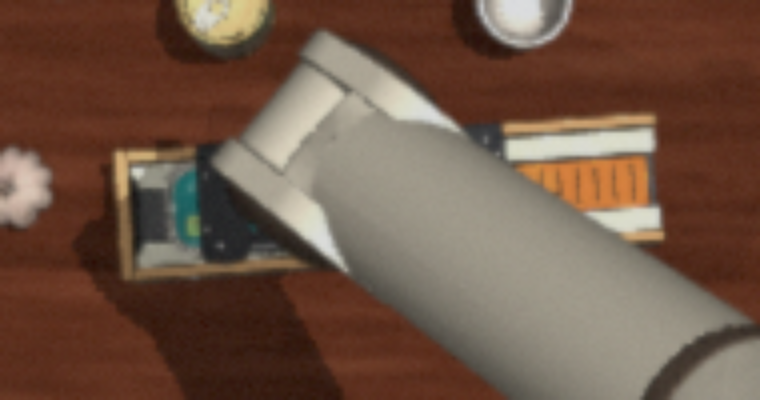

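The top view puts the lid's leading edge at about crop (178,210), so the tin is at y≈80 mm. It needs about 14 mm more. I'll push that far, back off while still holding the bar down, then lift and look.

```bash
python3 - <<'E'
from tin import *
from bench import viewer
for y in(.019,.023,.0265):
    manip.servo_line(W(y,.0085),vel=.03); st()
    if np.linalg.norm(manip.current_force()[:2])>8: print("bumper"); break
manip.sleep(.2); st()
p=manip.current_tool_pos(); y=(p[:2]-O)@u
manip.servo_line(W(y-.008,.0085),vel=.04); st("back")
manip.servo_line(W(y-.008,.10),vel=.08); st("up")
manip.servo_line(W(-.17,.20),vel=.25); st("away")
for n in("top","scene"): cv2.imwrite(f"pics/{n}3.png",viewer.get_image(n)[:,:,::-1]); print(n,front(n,0),front(n,3))
a=cv2.imread("pics/top3.png")[225:285,220:320]; b=cv2.imread("pics/scene3.png")[210:310,260:350]
b=cv2.resize(b,(495,550),interpolation=cv2.INTER_CUBIC); cv2.imwrite("pics/b3.png",b)
cv2.imwrite("pics/a3.png",cv2.resize(a,None,fx=6,fy=6,interpolation=cv2.INTER_CUBIC))
E
```

```text
10.88 [-0.6 16.9] 8.5 F [ 0.9 -3.3  5.6]
 11.17 [-0.6 20.7] 8.5 F [ 0.3 -4.2  5.1]
 11.43 [-0.6 24.1] 8.5 F [ 0.7 -3.5  5.8]
 11.63 [-0.6 24.1] 8.5 F [ 1.7 -4.9  6.1]
back 12.04 [-0.2 16.5] 8.8 F [-0.2  1.2  5.6]
up 13.33 [-0.4 16. ] 99.5 F [-0.4  0.1 -0.8]
away 14.32 [  -0.5 -168.5] 199.4 F [ 0.2  0.8 -1.1]
top (array([-78.6,  11.3]), np.float64(0.9), 499) (array([ 48.8, 138.4]), np.float64(0.8), 494)
scene (array([-71.6,  15.6]), np.float64(4.2), 242) (array([ 55.7, 141.8]), np.float64(3.7), 307)
```

View pics/b3.png

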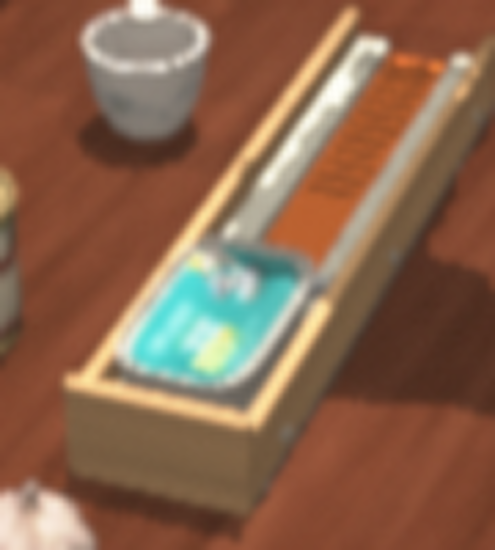

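View pics/a3.png

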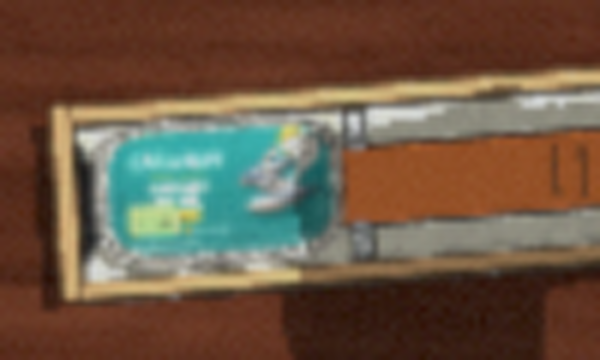

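The tin lies flat and straight in the bay, with its rim ends at crop (95,190) and (340,185). The teeth are clear behind it at (357,125) and (363,240). Its displacement of about 127 mm puts it at y≈94 mm. The cup and the garlic are where they were. Handing in.

```bash
python3 - <<'E'
from t import *
a,b=[cv2.imread(f"pics/top{k}.png") for k in(0,3)]
for n,(x,y) in dict(can=(255,208),cup=(330,208),garlic=(203,252)).items():
    t=a[y-12:y+12,x-12:x+12]; r=cv2.matchTemplate(b[y-22:y+22,x-22:x+22],t,cv2.TM_CCOEFF_NORMED); _,v,_,l=cv2.minMaxLoc(r); print(n,l[0]-10,l[1]-10,round(v,2))
manip.hand_in()
E
```

```text
can 0 0 1.0
cup 0 0 1.0
garlic 0 0 1.0
the job is handed in; nothing more can be done
```

The tin is in the bay with the teeth standing behind it, and the job is handed in at about 14.3 s of robot time; no verdict is reported. With the fingers shut, I pressed the bar about 11 mm down behind the large teal tin (about 6 N). I held it there while pushing the tin over the teeth, then backed off 8 mm and lifted clear.

**Last checks:**
- **Position:** the tin moved about 127 mm by both cameras, so its centre is at y ≈ 94–95 mm. It looks flat and in line with the track.
- **Stop:** the teeth show just behind the tin and nothing touches the bar. I judged from the pictures that it sprang back up; its height was not measured.
- **Other things:** the can, cup and garlic moved 0 pixels in the top view, and the gripper is well away from everything.

**What disagreed:** an early automatic line fit for the track direction picked up background, so I discarded it. I used the bar ends, which gave 257.6 mm against the true 255 mm. Fence, end-wall and rail-gap points agreed with that to about 2–4 mm in the top view; some scene-view points were up to about 7 mm off.

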